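# Close the reactor clamp and hold the leak-test plunger at its mark

### The arm

A 6-joint arm with a two-finger parallel gripper is mounted at the origin on the work surface. World frame = base frame: x ahead of the robot, y to its left, z up, the work surface at z = 0. Lengths are in m, angles in rad, forces in N, time in s.
With the tool pointing down it reaches from about 0.25 to 0.775 m from the base axis. Payload 4 kg.
Tool frame: the origin (TCP) lies midway between the tips of the shut fingers; the grasp point (between the pads) lies 19 mm behind it (robot.tcp_to_grasp is the z of the grasp point in the tool frame, in m); z points along the fingers, y is the line along which they close (so a half turn about z gives the same grasp; the last joint's range is limited). The gripper opens to 94 mm and grips with 3 to 60 N. Pads are 16 mm wide; open, the fingers measure 119 mm over their backs; the gripper's body (75 mm by 177 mm) begins 78 mm behind the grasp point.
Start: joints at [-1.341, 0.087, 1.371, -0, 1.684, -0.103], TCP at [0.18, -0.52, 0.206] pointing down, gripper open.
Joint ranges: [-3.1, 3.1], [-0.76, 2.03], [0.27, 2.55], [-1.08, 4.22], [0.17, 2.65], [-2.57, 2.57]. Speed limits (rad/s): [2.79, 2.79, 3.14, 3.14, 3.14, 3.14].

### API

Orientations are given as [roll, pitch, yaw] about the fixed x, y, z axes, in that order (R = Rz(yaw) Ry(pitch) Rx(roll)).
In Python, from bench import robot gives the robot as it stands. The module is installed in compiled form; this text tells all that it offers.
- The arm moves only by the tool move_arm, never from a script. Its argument "motion" is one flat list of numbers, 7 for each row, row after row: the turn, a rotation vector about the tool's x, y, z in units of 45 degrees (1.0 is 45 degrees), then the shift along the tool's x, y, z in units of 100 mm (1.0 is 100 mm), then the opening, from 0 (shut) to 1 (fully open). A call has 1 to 12 rows; each row shifts and turns the commanded pose from where the row before left it, along the tool's axes as they then stand; what a row does not reach is not made up. A row lasts 1/12 s, in which the tool goes at most 41.7 mm and 7.16 degrees, less where a joint would pass 70% of its speed; a pose out of reach is approached as far as the arm can. A call with a number of a shift or a turn outside -1 to 1 is refused whole. A call with a gripper value outside its range is refused whole. The fingers move at their own pace and stop on an object; the grip force is fixed at half the most. Time passes only in rows, so rows that do not move let the fingers close. It gives the time, the measured TCP pose, the force, the opening and the grip force at its end, in the units of the state.
- robot.get_obs(): the state, without advancing time (a new reading comes with each control period).
- robot.snapshot(name): name is "side" or "top"; returns the picture (480x640x3 uint8, red, green, blue); there is no depth.
- robot.get_calibration(name): a dict with "fx", "fy", "cx", "cy" (pixels), "k1" (the pictures are not rectified: a ray, as slopes to the right and down, at radius r is drawn at 1 + k1 r^2 times it, then the intrinsics apply), "R" (3x3) and "t" (3): a world point X has camera coordinates R X + t. Camera axes: x right, y down, z forward; pixel columns grow to the right and rows downward; lengths in m; the calibration is good to about 2 mm. A picture is of the moment at which its call begins. get_calibration takes no time and is no camera call.
- robot.close_job(): hands the job in; it is judged then, once.
The state is a dict: "time": time; "joint_positions": joint angles; "qvel": joint speeds; "joint_torque": joint torques, N m; "tool_pos": TCP position; "ee_rot": TCP orientation; "wrist_force": force on the tool from outside, world axes, zero at the start; "wrist_torque": the same for the moment, N m; "width": finger opening in m; "finger_force": force on a finger pad.
Only numpy, scipy, OpenCV 4.12 (cv2) and the standard library are available. Lean on these libraries where they do the work, as an engineer would, in place of code of your own. Each camera call takes 0.05 s, during which the arm holds its last target. There are 200 camera calls.

### The job

Get the bench reactor ready for its leak reading: first swing the clamp's latch fully shut into its forked catch, and only then draw the hand vacuum pump's plunger up against its spring until the red ring on its rod has just come fully clear of the brass gland. Finish while still holding the plunger steady there by its knob - do not let go of it - with the latch still shut and the things lying around the reactor left where they are.

Things in the scene. Friction and masses are not known exactly. Their poses are not given: they have to be found in the camera images.
- reactor: fixed: white hotplate 270 x 200 x 54 mm, on it a steel vessel with a round head in a dark blue-grey clamp band 162 mm across (top 169 mm high), red stirrer drive on its axis (top 268), gauge, and to the left a hand vacuum pump, axis at x -90, y +155 mm. Origin: on the table under the vessel's axis; the latch is on its -x side, y left, z up. Nothing else stands within 65 mm of the pump's knob
- latch_pivot (a point): axis of the latch's upright pivot pin, on the clamp band's right ear, at the height of the latch bar's centre line (155 mm above the table); fixed in the reactor frame at x = -95, y = -45 mm
- catch (a point): middle of the forked catch lug on the clamp band, 155 mm above the table, 55 mm from the pivot towards the reactor's +y: two dark prongs 13 mm wide, one above and one below (top at 169 mm), 16 mm apart, open to -x; the shut latch bar lies between them
- latch_grip (a point): point on the axis of the latch's yellow upright grip, a round post 16 mm in diameter, 160 to 206 mm above the table, on the end of the latch bar; this point is 185 mm above the table, 25 mm above the bar's top, 100 mm from the pivot. The bar is a level 10 mm steel rod. Nothing above 172 mm stands within 65 mm of the post. Shut, the grip stands at x = -95, y = 55 mm in the reactor frame
- latch (a joint): angle of the latch about its upright pivot, rad: 0 = shut, bar at the bottom of the forked catch (firm stop), pointing along the reactor's +y; up to 1.6 as it swings out towards the reactor's -x (it shuts clockwise seen from above). At angle a the bar points along (-sin a, cos a) in the reactor's x, y. Stiff pivot, 0.2 N m (2 N at the grip): stays where it is left
- gland (a point): centre of the top face of the pump's brass gland, 150 mm above the table, about 37 mm across; the plunger rod comes up out of it. The barrel below is an upright steel tube 34 mm in diameter
- knob (a point): centre of the plunger's blue round knob, 32 mm in diameter and 26 mm tall, axis upright; with the plunger fully in this point is 27 mm above the gland (knob from 14 to 40 mm above it) and it rises with the plunger. Below the knob is the 14 mm steel rod
- ring (a point): centre of the lower edge of the red ring round the plunger rod (ring 6 mm tall). Hidden in the barrel with the plunger in; it is 77 mm below the knob's centre. It is level with the gland's top face when the plunger is drawn out 50 mm
- plunger (a joint): how far the plunger is drawn up out of the pump, m: 0 = fully in, 0.050 = the red ring's lower edge level with the gland's top face (the mark), 0.075 = end stop. An inner spring pulls it back in: about 6 N at 0, 14 N at 0.050 (160 N/m); let go, it goes back in
- cup: loose open steel cup 68 mm across, 75 mm tall, standing to the right (-y) of the reactor; leave alone. Origin: centre of its underside
- vial: loose amber glass jar with black cap, 48 mm across, 85 mm tall, standing to the right (-y) of the reactor; leave alone. Origin: centre of its underside
- spacer: loose flat steel ring 68 mm across, 14 mm thick, lying in front (-x) of the hotplate; leave alone. Origin: centre of its underside
- wrench: loose steel spanner 150 mm long lying to the left (+y) of the pump; leave alone. Origin: centre of its underside

How it is judged:
By the outcome, as a careful person would: the job done as asked, in the order asked, and still so for the second after the job is handed in, while the arm keeps its last pose, push and grip.
It also fails if it takes over 48 s, if anything falls off the work surface, if the arm or the gripper's body presses on something with over 40 N, if the wrist force passes 120 N, or if a joint passes its speed limit or range.

## Working session

There is one attempt and no reset: what is moved stays moved. The work goes in short steps, Python scripts to look and compute and a tool call to move; the robot and the scene stay as the last step left them, time stands still between calls to the robot, and variables do not carry over. Pictures are saved under pics/ and viewed, at most 10 in all, crops included, and the job is handed in when it is done.

Besides the shell and the picture viewer there is one more tool, called after "Request:" as name(argument=value, ...) on one line, values as JSON. move_arm: Moves the arm, as the interface text tells. Shifts and turns lie within -1 to 1; 1 stands for 100 mm of shift or 45 degrees of turn. Its arguments: {"type":"object","properties":{"motion":{"type":"array","items":{"type":"number"}}},"required":["motion"]}

```bash
mkdir -p pics
cat > h.py <<'E'
import numpy as np, cv2
from bench import robot
def snap(n,f):
    im=robot.snapshot(n); cv2.imwrite(f'pics/{f}.png',cv2.cvtColor(im,cv2.COLOR_RGB2BGR)); return im
def ray(n,u,v):
    c=robot.get_calibration(n); R=np.array(c['R']);t=np.array(c['t'])
    d=np.array([(u-c['cx'])/c['fx'],(v-c['cy'])/c['fy']]); s=d.copy()
    for _ in range(30): s=d/(1+c['k1']*(s@s))
    return -R.T@t, R.T@np.array([s[0],s[1],1.])
def atz(n,u,v,z):
    o,d=ray(n,u,v); return o+d*(z-o[2])/d[2]
def proj(n,X):
    c=robot.get_calibration(n); p=np.array(c['R'])@np.array(X)+np.array(c['t']); s=p[:2]/p[2]; s=s*(1+c['k1']*(s@s))
    return np.array([c['fx']*s[0]+c['cx'],c['fy']*s[1]+c['cy']])
E
python3 - <<'E'
from h import *
for n in('side','top'):
    snap(n,n+'0'); print(n,ray(n,320,240))
o=robot.get_obs(); print({k:np.round(v,3) for k,v in o.items()}, robot.tcp_to_grasp)
E
```

```text
side (array([ 0.55262619, -0.49417391,  0.73429885]), array([ 0.02818942,  0.64758167, -0.761488  ]))
top (array([0.49682233, 0.01377606, 1.14963778]), array([ 0.08860351, -0.01574351, -0.99607214]))
{'time': np.float64(0.1), 'joint_positions': array([-1.341,  0.088,  1.372, -0.   ,  1.684, -0.103]), 'qvel': array([ 0.   , -0.001, -0.002, -0.001,  0.001,  0.001]), 'joint_torque': array([ 2.0000e-03, -3.4125e+01, -3.0330e+01,  7.2000e-02,  3.0000e-02,
       -0.0000e+00]), 'tool_pos': array([ 0.18 , -0.519,  0.204]), 'ee_rot': array([-3.14 , -0.   ,  0.333]), 'wrist_force': array([ 0.383, -0.872, -0.864]), 'wrist_torque': array([-0.021,  0.01 ,  0.018]), 'finger_force': np.float64(0.0), 'width': np.float64(0.094)} -0.0188
```

View pics/top0.png

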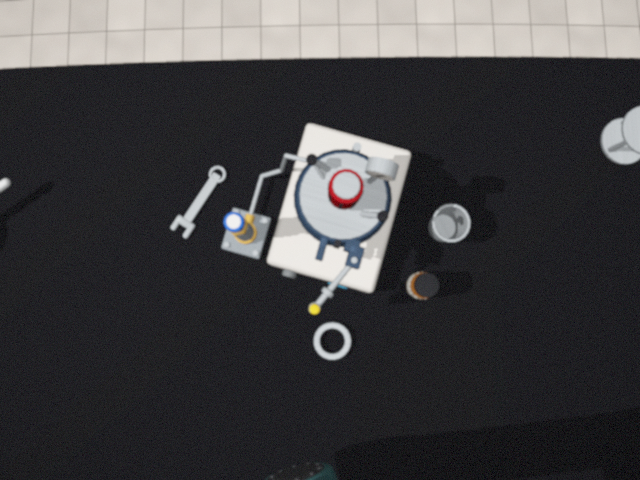

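View pics/side0.png

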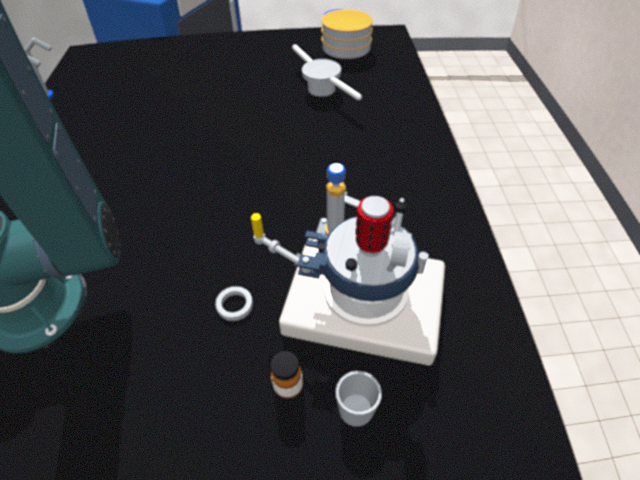

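The top view shows the red drive at (346,187), the yellow grip at (314,309), the latch pivot near (354,260) and the knob at (234,221). The side view shows the grip top at (257,217) and the knob top at (337,170). I'll enlarge these areas to read them more closely.

Run:
```python
import cv2
t=cv2.imread('pics/top0.png')[140:340,200:410]; s=cv2.imread('pics/side0.png')[150:330,220:460]
cv2.imwrite('pics/tc.png',cv2.resize(t,None,fx=3,fy=3,interpolation=2)[:600]); cv2.imwrite('pics/sc.png',cv2.resize(s,None,fx=3.3333,fy=3.3333,interpolation=2))
```

```text
(no output)
```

View pics/tc.png

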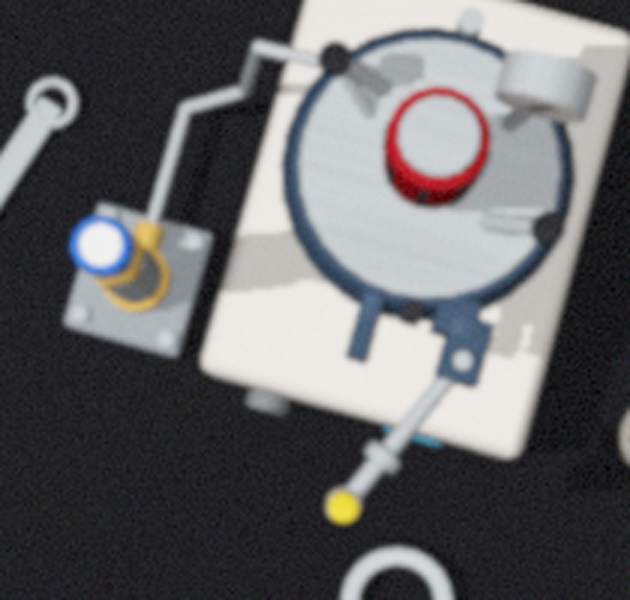

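View pics/sc.png

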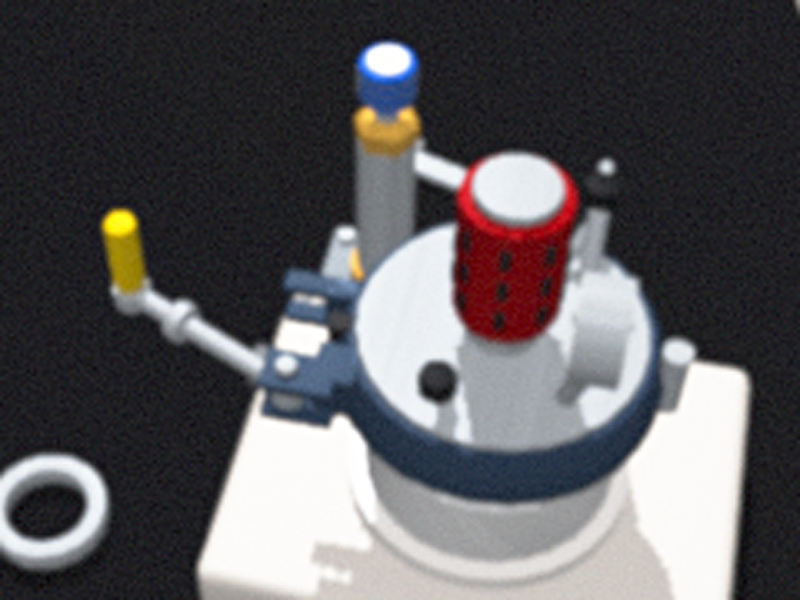

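The top crop puts the knob top at (102,245), the post top at (343,505), the pivot pin at (462,360) and the drive top at (438,135). In the side crop they are at (388,60), (120,220), (286,363) and (518,187). I'll fit the reactor pose and latch angle to these.

Run:
```python
from h import *
from scipy.optimize import least_squares
T=lambda c:((np.array(c)+.5)/3-.5)+[200,140]
S=lambda c:((np.array(c)+.5)/3.3333-.5)+[220,150]
tops=dict(drive=(438,136),knob=(102,245),post=(343,506),pivot=(462,360),band=(429,173))
sides=dict(drive=(518,187),knob=(388,60),post=(120,220),pivot=(286,363))
def pts(p):
    x,y,w,a=p; c,s=np.cos(w),np.sin(w)
    L=dict(drive=(0,0,.268),knob=(-.09,.155,.190),pivot=(-.095,-.045,.172),band=(0,0,.165),post=(-.095-.1*np.sin(a),-.045+.1*np.cos(a),.206))
    return {k:np.array([x+c*v[0]-s*v[1],y+s*v[0]+c*v[1],v[2]]) for k,v in L.items()}
def res(p):
    q=pts(p); return np.concatenate([proj('top',q[k])-T(v) for k,v in tops.items()]+[proj('side',q[k])-S(v) for k,v in sides.items()])
b=min((least_squares(res,[.6,0,w,1.]) for w in(-.3,0,.3)),key=lambda r:r.cost)
print(b.x,np.round(b.fun.reshape(-1,2),1)); q=pts(b.x); print(q)
def tri(k):
    A=[];B=[]
    for n,u in(('top',T(tops[k])),('side',S(sides[k]))):
        o,d=ray(n,*u); d/=np.linalg.norm(d); P=np.eye(3)-np.outer(d,d); A.append(P);B.append(P@o)
    return np.linalg.solve(sum(A),sum(B))
for k in sides: print(k,tri(k).round(4))
x,y,w,a=b.x
for aa in np.linspace(a,0,8): print(round(aa,2),pts([x,y,w,aa])['post'].round(4))
for n,u,v in(('spacer',332,341),('vial',424,286),('cup',450,223),('wr',200,200)): print(n,atz('top',u,v,.01).round(3))
```

```text
[ 0.65358003 -0.03945966 -0.30027325  1.15114376] [[ 0.2  0.8]
 [-0.9  0.7]
 [-0.8  1. ]
 [-0.2  1. ]
 [-0.4 -0.3]
 [ 1.1 -0. ]
 [ 0.9  0.8]
 [ 0.8  0.8]
 [ 0.7  1.1]]
{'drive': array([ 0.65358003, -0.03945966,  0.268     ]), 'knob': array([0.61345311, 0.13522529, 0.19      ]), 'pivot': array([ 0.54952058, -0.05434695,  0.172     ]), 'band': array([ 0.65358003, -0.03945966,  0.165     ]), 'post': array([0.47433512, 0.01158594, 0.206     ])}
drive [ 0.6534 -0.0392  0.2679]
knob [0.6128 0.1334 0.1938]
post [0.4748 0.0102 0.2096]
pivot [ 0.5498 -0.0546  0.1752]
1.15 [0.4743 0.0116 0.206 ]
0.99 [0.4861 0.023  0.206 ]
0.82 [0.4997 0.0323 0.206 ]
0.66 [0.5145 0.0393 0.206 ]
0.49 [0.5303 0.0438 0.206 ]
0.33 [0.5467 0.0456 0.206 ]
0.16 [0.5631 0.0447 0.206 ]
0.0 [0.5791 0.0412 0.206 ]
spacer [ 0.411 -0.022  0.01 ]
vial [ 0.508 -0.196  0.01 ]
cup [ 0.625 -0.249  0.01 ]
wr [0.678 0.219 0.01 ]
```

The fit is consistent, with about 1 px residuals and heights within 4 mm of what's given. The post is at (0.474, 0.011), the pivot at (0.550, -0.054) and the knob axis at (0.613, 0.135), with yaw -0.30 and a latch angle of 1.15. I'll use a tool yaw of -0.30 throughout, so the closing line ends up along the shut bar and the gripper body stays away from the drive. First I lift and turn.

Request:
move_arm(motion=[0,0,0.134,0,0,-0.1,1,0,0,0.134,0,0,-0.1,1,0,0,0.134,0,0,-0.1,1,0,0,0.134,0,0,-0.1,1,0,0,0.134,0,0,-0.1,1,0,0,0.134,0,0,-0.1,1,0,0,0,0,0,0,1])

```text
time: 0.68
tool_pos: [0.1798, -0.5205, 0.2674]
ee_rot: [3.139, -0.002, -0.3]
wrist_force: [0.0, -0.2, -0.9]
width: 0.0939
finger_force: 0.0
```

Request:
move_arm(motion=[0,0,0,0.0622,-0.297,0,1,0,0,0,0.0622,-0.297,0,1,0,0,0,0.0622,-0.297,0,1,0,0,0,0.0622,-0.297,0,1,0,0,0,0.0622,-0.297,0,1,0,0,0,0.0622,-0.297,0,1,0,0,0,0.0622,-0.297,0,1,0,0,0,0.0622,-0.297,0,1,0,0,0,0.0622,-0.297,0,1,0,0,0,0.0622,-0.297,0,1,0,0,0,0.0622,-0.297,0,1,0,0,0,0.0622,-0.297,0,1])

```text
time: 1.68
tool_pos: [0.356, -0.1996, 0.2645]
ee_rot: [-3.141, 0.001, -0.296]
wrist_force: [-0.0, 0.2, -0.8]
width: 0.0938
finger_force: 0.0
```

Request:
move_arm(motion=[0,0,0,0.0622,-0.297,0,1,0,0,0,0.0622,-0.297,0,1,0,0,0,0.0622,-0.297,0,1,0,0,0,0.0622,-0.297,0,1,0,0,0,0.0622,-0.297,0,1,0,0,0,0.0622,-0.297,0,1,0,0,0,0.0622,-0.297,0,1,0,0,0,0.0622,-0.297,0,1,0,0,0,0,0,0,1,0,0,0,0,0,0,1])

```text
time: 2.52
tool_pos: [0.4732, 0.0123, 0.2641]
ee_rot: [3.141, 0.002, -0.294]
wrist_force: [0.8, -0.3, 0.3]
width: 0.094
finger_force: 0.0
```

Request:
move_arm(motion=[0,0,0,0.01,0.01,0.2,1,0,0,0,0,0,0.2,1,0,0,0,0,0,0.2,1,0,0,0,0,0,0.2,1,0,0,0,0,0,0.11,1,0,0,0,0,0,0,0.5,0,0,0,0,0,0,0,0,0,0,0,0,0,0,0,0,0,0,0,0,0,0,0,0,0,0,0,0,0,0,0,0,0,0,0,0,0,0,0,0,0,0])

```text
time: 3.52
tool_pos: [0.4743, 0.01, 0.1751]
ee_rot: [-3.141, -0.001, -0.299]
wrist_force: [-0.5, -0.5, 0.4]
width: 0.0507
finger_force: 0.0
```

Request:
move_arm(motion=[0,0,0,0,0,0,0,0,0,0,0,0,0,0,0,0,0,0,0,0,0,0,0,0,0,0,0,0,0,0,0,0,0,0,0,0,0,0,0,0,0,0,0,0,0,0,0,0,0])

```text
time: 4.1
tool_pos: [0.4737, 0.0109, 0.1744]
ee_rot: [-3.14, 0.001, -0.298]
wrist_force: [-1.0, 3.4, 0.6]
width: 0.0152
finger_force: 30.0
```

Gripped: the opening is 15 mm against a 16 mm post, and the radius to the pivot works out at 100 mm. Next I swing along the arc.

Request:
move_arm(motion=[0,0,0,0.043,-0.087,0,0,0,0,0,0.051,-0.082,0,0,0,0,0,0.059,-0.077,0,0,0,0,0,0.066,-0.071,0,0,0,0,0,0.072,-0.064,0,0,0,0,0,0.078,-0.057,0,0])

```text
time: 4.6
tool_pos: [0.5214, 0.0401, 0.1744]
ee_rot: [3.138, 0.002, -0.3]
wrist_force: [-4.3, -2.7, 1.7]
width: 0.0155
finger_force: 30.0
```

Request:
move_arm(motion=[0,0,0,0.083,-0.049,0,0,0,0,0,0.088,-0.041,0,0,0,0,0,0.091,-0.032,0,0,0,0,0,0.094,-0.023,0,0,0,0,0,0.096,-0.014,0,0,0,0,0,0.07,-0.004,0,0,0,0,0,0,0,0,0])

```text
time: 5.18
tool_pos: [0.5789, 0.0421, 0.1744]
ee_rot: [-3.139, -0.002, -0.298]
wrist_force: [0.8, 4.3, -1.0]
width: 0.0138
finger_force: 29.3
```

Request:
move_arm(motion=[0,0,0,0.02,0,0,0,0,0,0,0.02,0,0,0,0,0,0,0,0,0,0])

```text
time: 5.43
tool_pos: [0.5813, 0.0416, 0.1744]
ee_rot: [-3.139, -0.001, -0.297]
wrist_force: [-0.2, 6.1, 0.0]
width: 0.0141
finger_force: 28.7
```

Run:
```python
from h import *
s=snap('side','s1');t=snap('top','t1')
a=cv2.resize(s[150:330,220:440],(660,540),interpolation=2)
cv2.imwrite('pics/c1.png',a[:,:,::-1])
print(robot.get_obs()['wrist_force'],robot.get_obs()['tool_pos'])
```

```text
[ 1.08174075  5.98528274 -1.11101418] [0.5813249  0.04158448 0.17435319]
```

View pics/c1.png

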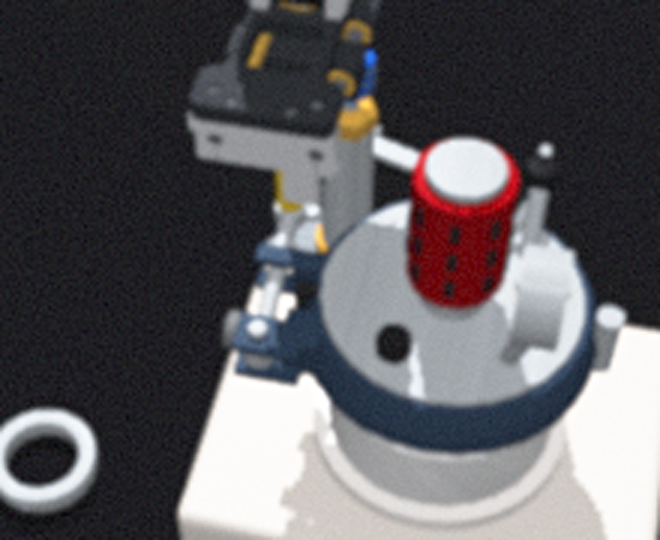

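The bar is in the fork, but the post (yellow, crop x 275-300) sits behind the pads (about 300-335), and the opening has fallen to 14 mm. So the pads have slipped along the post. I'll check where the shut post should appear.

Run:
```python
from h import *
w=-.3003; c,s=np.cos(w),np.sin(w)
def W(x,y,z): return np.array([.6536+c*x-s*y,-.0395+s*x+c*y,z])
for a in(0,.06,.12,.18):
    for l in (-.008,.008):
        p=W(-.095-.1*np.sin(a)+l,-.045+.1*np.cos(a),.168); print(a,l,((proj('side',p)-[220,150])*3).round())
    print('  bar55',((proj('side',W(-.095-.045*np.sin(a),-.045+.045*np.cos(a),.16))-[220,150])*3).round())
p=np.array([.5813,.0416,.1744])
for lx in(-.008,.008):print('pad',((proj('side',p+np.array([c*lx,s*lx,0]))-[220,150])*3).round())
im=cv2.imread('pics/s1.png')[195:275,285:345]; cv2.imwrite('pics/c2.png',cv2.resize(im,None,fx=7.5,fy=7.5,interpolation=2))
```

```text
0 -0.008 [290. 195.]
0 0.008 [318. 200.]
  bar55 [280. 279.]
0.06 -0.008 [280. 194.]
0.06 0.008 [307. 198.]
  bar55 [276. 278.]
0.12 -0.008 [270. 193.]
0.12 0.008 [297. 197.]
  bar55 [271. 278.]
0.18 -0.008 [259. 192.]
0.18 0.008 [286. 197.]
  bar55 [266. 277.]
pad [294. 186.]
pad [322. 191.]
```

View pics/c2.png

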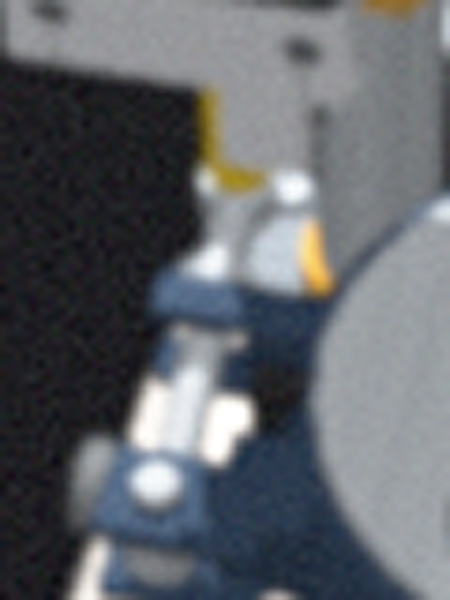

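The post's left edge is at c1 x≈276 where shut predicts about 288, so the latch is still roughly 0.07 rad open. The pads slid past the post. I'll open, back off along -x, close the fingers and push the post home from behind.

Request:
move_arm(motion=[0,0,0,0,0,0,0.5,0,0,0,0,0,0,0.5,0,0,0,0,0,0,0.5,0,0,0,-0.1,0,0,0.5,0,0,0,-0.15,0,0,0.5,0,0,0,-0.15,0,0,0.5,0,0,0,0,0,0,0,0,0,0,0,0,0,0,0,0,0,0,0,0,0,0,0,0,0,0,0,0,0,0,0,0,0,0,0,0,0,0,0,0,0,0])

```text
time: 6.53
tool_pos: [0.5428, 0.0516, 0.1743]
ee_rot: [3.141, 0.0, -0.299]
wrist_force: [-0.6, -0.3, 1.2]
width: 0.0101
finger_force: 0.0
```

Request:
move_arm(motion=[0,0,0,0,0,0,0,0,0,0,0.06,0,0,0,0,0,0,0.05,0,0,0,0,0,0,0.04,0,0,0,0,0,0,0,0,0,0])

```text
time: 6.95
tool_pos: [0.5575, 0.0473, 0.1743]
ee_rot: [-3.141, 0.0, -0.299]
wrist_force: [-0.2, 0.1, 0.4]
width: 0.0002
finger_force: 0.0
```

Request:
move_arm(motion=[0,0,0,0.02,0,0,0,0,0,0,0.02,0,0,0,0,0,0,0,0,0,0])

```text
time: 7.2
tool_pos: [0.5607, 0.0465, 0.1743]
ee_rot: [-3.141, 0.001, -0.298]
wrist_force: [-0.8, 1.9, 0.1]
width: 0.0002
finger_force: 0.6
```

Request:
move_arm(motion=[0,0,0,0.02,0,0,0,0,0,0,0,0,0,0])

```text
time: 7.37
tool_pos: [0.5613, 0.0463, 0.1743]
ee_rot: [-3.141, 0.003, -0.298]
wrist_force: [-4.1, 2.4, 0.2]
width: 0.0006
finger_force: 2.4
```

Request:
move_arm(motion=[0,0,0,0.02,0,0,0,0,0,0,0,0,0,0])

```text
time: 7.53
tool_pos: [0.5614, 0.0463, 0.1743]
ee_rot: [3.141, 0.008, -0.298]
wrist_force: [-9.3, 4.2, 3.5]
width: 0.0007
finger_force: 4.9
```

Request:
move_arm(motion=[0,0,0,0.02,0,0,0,0,0,0,0.02,0,0,0,0,0,0,0,0,0,0])

```text
time: 7.78
tool_pos: [0.5616, 0.0463, 0.1743]
ee_rot: [3.141, 0.016, -0.297]
wrist_force: [-17.8, 6.5, 7.8]
width: 0.0005
finger_force: 9.8
```

Run:
```python
from h import *
s=snap('side','s3')
cv2.imwrite('pics/c3.png',cv2.resize(s[195:275,285:345,::-1],None,fx=7.5,fy=7.5,interpolation=2))
```

```text
(no output)
```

View pics/c3.png

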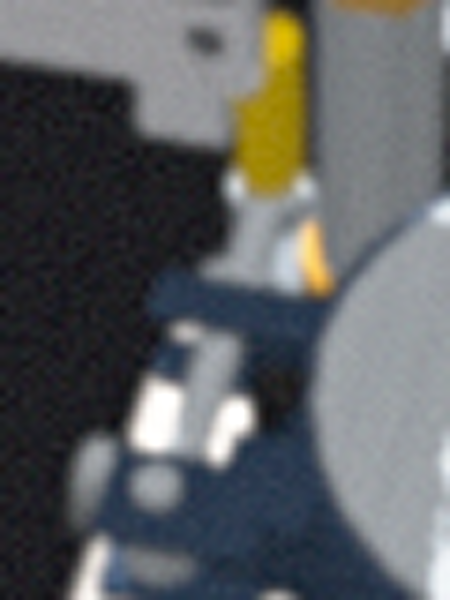

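The post's left edge is now at crop x 235 (c1 289), matching the shut prediction, and 19 N moves it no further. The latch is shut. I'll back away and rise.

Request:
move_arm(motion=[0,0,0,-0.15,0,0,0,0,0,0,-0.2,0,0,0,0,0,0,0,0,-0.2,0.4,0,0,0,0,0,-0.2,0.8,0,0,0,0,0,-0.2,0.8,0,0,0,0,0,-0.1,0.8,0,0,0,0,0,0,0.8])

```text
time: 8.42
tool_pos: [0.5365, 0.0538, 0.2478]
ee_rot: [-3.14, -0.007, -0.299]
wrist_force: [0.1, 0.4, 0.8]
width: 0.0302
finger_force: 0.0
```

Request:
move_arm(motion=[0,0,0,0.098,-0.199,0,0.8,0,0,0,0.098,-0.199,0,0.8,0,0,0,0.098,-0.199,0,0.8,0,0,0,0.098,-0.199,0,0.8,0,0,0,0.098,-0.199,0,0.8,0,0,0,0,0,0,0.8,0,0,0,0,0,0,0.8])

```text
time: 9.0
tool_pos: [0.6109, 0.1351, 0.242]
ee_rot: [3.139, 0.003, -0.298]
wrist_force: [-1.1, 0.0, -0.2]
width: 0.074
finger_force: 0.0
```

Request:
move_arm(motion=[0,0,0,0.02,0,0.2,0.8,0,0,0,0,0,0.2,0.8,0,0,0,0,0,0.2,0.8,0,0,0,0,0,0.14,0.8,0,0,0,0,0,0.08,0.8,0,0,0,0,0,0,0.8,0,0,0,0,0,0,0,0,0,0,0,0,0,0,0,0,0,0,0,0,0,0,0,0,0,0,0,0,0,0,0,0,0,0,0,0,0,0,0,0,0,0])

```text
time: 10.0
tool_pos: [0.6131, 0.1343, 0.163]
ee_rot: [-3.141, -0.001, -0.299]
wrist_force: [0.1, 0.3, 0.1]
width: 0.0382
finger_force: 0.0
```

Request:
move_arm(motion=[0,0,0,0,0,0,0,0,0,0,0,0,0,0,0,0,0,0,0,0,0])

```text
time: 10.25
tool_pos: [0.6137, 0.1365, 0.1629]
ee_rot: [-3.137, -0.001, -0.297]
wrist_force: [1.6, 4.5, -0.2]
width: 0.0316
finger_force: 30.0
```

The knob is gripped, with an opening of 31.6 mm. I'll draw it up about 50 mm, slowly.

Request:
move_arm(motion=[0,0,0,0,0,-0.04,0,0,0,0,0,0,-0.05,0,0,0,0,0,0,-0.05,0,0,0,0,0,0,-0.05,0,0,0,0,0,0,-0.05,0,0,0,0,0,0,-0.05,0,0,0,0,0,0,-0.05,0,0,0,0,0,0,-0.05,0,0,0,0,0,0,-0.05,0,0,0,0,0,0,-0.05,0,0,0,0,0,0,-0.03,0,0,0,0,0,0,0,0])

```text
time: 11.25
tool_pos: [0.6136, 0.1365, 0.2099]
ee_rot: [-3.139, 0.003, -0.297]
wrist_force: [5.7, 5.4, -14.4]
width: 0.0314
finger_force: 30.0
```

Run:
```python
from h import *
s=snap('side','s4')
print({k:np.round(v,4) for k,v in robot.get_obs().items() if k in('tool_pos','wrist_force','time')})
cv2.imwrite('pics/c4.png',cv2.resize(s[155:275,285:385,::-1],None,fx=5,fy=5,interpolation=2))
for z in(.150,.156,.204):print(z,(proj('side',[.613,.1345,z])-[285,155])*5)
```

```text
{'time': np.float64(11.3), 'tool_pos': array([0.6136, 0.1366, 0.2096]), 'wrist_force': array([  7.1339,   5.5352, -14.5969])}
0.15 [257.25483557 150.6384496 ]
0.156 [257.44630799 138.71476241]
0.204 [259.02970096  38.73199152]
```

View pics/c4.png

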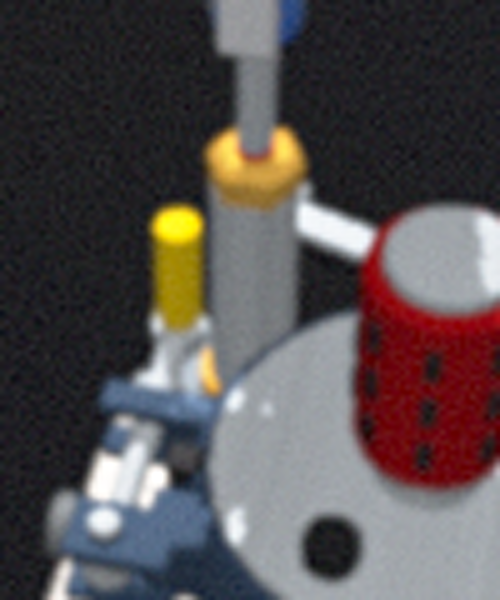

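The red ring is just starting to show at the gland (crop 257,155), and the latch is still shut. The plunger is at about 47 mm with no visible slip, so I'll raise it about 5 mm more.

Request:
move_arm(motion=[0,0,0,0,0,-0.02,0,0,0,0,0,0,-0.02,0,0,0,0,0,0,-0.015,0,0,0,0,0,0,0,0,0,0,0,0,0,0,0])

```text
time: 11.72
tool_pos: [0.6136, 0.1366, 0.2144]
ee_rot: [-3.139, 0.004, -0.297]
wrist_force: [6.9, 5.8, -15.1]
width: 0.0314
finger_force: 30.0
```

Run:
```python
from h import *
ims=[robot.snapshot('side') for _ in range(8)]
s=np.mean([i.astype(float) for i in ims],0).astype(np.uint8)
print({k:np.round(v,4) for k,v in robot.get_obs().items() if k in('tool_pos','wrist_force','time')})
cv2.imwrite('pics/c5.png',cv2.resize(s[150:210,310:360,::-1],None,fx=10,fy=10,interpolation=2))
for z in(.150,.152,.156,.158):print(z,(proj('side',[.6149,.1278,z])-[310,150])*10)
```

```text
{'time': np.float64(12.1167), 'tool_pos': array([0.6136, 0.1366, 0.2144]), 'wrist_force': array([  6.1761,   5.4111, -15.1726])}
0.15 [277.78559444 375.3219828 ]
0.152 [277.93723936 367.40005073]
0.156 [278.24170662 351.47382979]
0.158 [278.39453083 343.46929031]
```

View pics/c5.png

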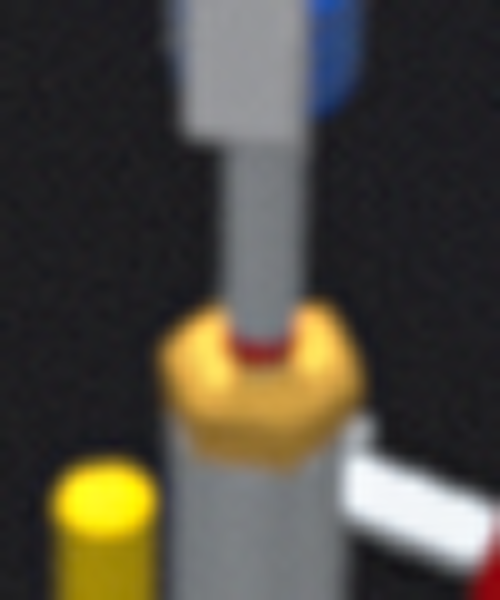

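The red shows at rows 341-362 of the crop, about 5.5 mm, directly on the gland. So it's right at the mark. I'll measure the pixel profile, then raise in small steps until rod shows below the ring.

```bash
cat > prof.py <<'E'
from h import *
s=np.mean([robot.snapshot('side').astype(float) for _ in range(8)],0)
o=robot.get_obs(); print(o['time'],o['tool_pos'][2],o['wrist_force'].round(1))
for r in range(180,192): print(r,s[r,335:338].mean(0).round(0),(proj('side',[.6149,.1278,.150])[1]) if r==180 else '')
b=s[150:170,342:345].mean(1); print('knob blue', b[:,2].round(0)-b[:,0].round(0))
E
python3 prof.py
```

```text
12.5167 0.21440269666567524 [  7.4   5.8 -15.2]
180 [120. 125. 128.] 187.5321982803017
181 [119. 124. 129.] 
182 [120. 124. 129.] 
183 [122. 110. 115.] 
184 [129.  72.  77.] 
185 [134.  49.  42.] 
186 [149.  90.  53.] 
187 [178. 136.  72.] 
188 [197. 153.  71.] 
189 [206. 159.  68.] 
190 [208. 160.  68.] 
191 [196. 150.  64.] 
knob blue [109.  81.  70.  77.  79.  75.  76.  76.  69.  62.  52.  30.   8.   4.
   4.   4.   3.   4.   3.   4.]
```

Request:
move_arm(motion=[0,0,0,0,0,-0.015,0,0,0,0,0,0,0,0,0,0,0,0,0,0,0])

```text
time: 12.77
tool_pos: [0.6135, 0.1366, 0.2157]
ee_rot: [-3.139, 0.004, -0.297]
wrist_force: [6.8, 4.9, -14.4]
width: 0.0317
finger_force: 30.0
```

```bash
python3 prof.py
```

```text
13.1667 0.21571425756255705 [  8.    4.4 -14.5]
180 [120. 125. 129.] 187.5321982803017
181 [121. 126. 130.] 
182 [122. 119. 123.] 
183 [129.  95.  99.] 
184 [132.  54.  58.] 
185 [133.  58.  52.] 
186 [146. 104.  79.] 
187 [176. 139.  82.] 
188 [197. 154.  71.] 
189 [207. 158.  67.] 
190 [207. 159.  68.] 
191 [195. 150.  64.] 
knob blue [92. 72. 75. 78. 68. 73. 81. 71. 61. 55. 38. 15.  5.  4.  3.  3.  3.  4.
  5.  3.]
```

Rod now shows below the ring: blue rises at rows 185-187. The ring's top edge gives a draw of 52.7 mm, which matches the TCP travel, so there's no slip. I'll hold briefly, recheck for creep, and hand in if it's steady.

Request:
move_arm(motion=[0,0,0,0,0,0,0,0,0,0,0,0,0,0,0,0,0,0,0,0,0,0,0,0,0,0,0,0,0,0,0,0,0,0,0,0,0,0,0,0,0,0])

```text
time: 13.67
tool_pos: [0.6136, 0.1366, 0.2157]
ee_rot: [-3.139, 0.004, -0.297]
wrist_force: [6.2, 6.6, -14.5]
width: 0.0315
finger_force: 30.0
```

Run:
```python
from h import *
s=np.mean([robot.snapshot('side').astype(float) for _ in range(8)],0)
g=s[180:188,335:338,1].mean(1); y=s[150:260,300:345]
m=(y[...,0]>100)&(y[...,2]<40)&(abs(y[...,0]-y[...,1])<45); v,u=np.nonzero(m)
print(g.round(),robot.get_obs()['tool_pos'],'post cols',u[v>40].min()+300,u[v>40].max()+300)
if abs(g[3]-95)<12: print(robot.close_job())
```

```text
[124. 126. 119.  95.  54.  57. 105. 139.] [0.61355848 0.13655561 0.21570644] post cols 315 325
the job is handed in; nothing more can be done
None
```

I handed the job in with the latch pushed shut against its stop first, then the plunger drawn about 52.7 mm (red ring just clear of the gland) and held steady by its knob, with nothing touching the loose items; the hand-in returned no verdict.

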